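Index the reagent carousel and load a cassette

ROBOT

A 7-joint arm with a two-finger parallel gripper is mounted at the origin on the work surface. World frame = base frame: x ahead of the robot, y to its left, z up, the work surface at z = 0. Lengths are in m, angles in rad, forces in N, time in s.
With the tool pointing down it reaches from about 0.425 to 0.875 m from the base axis. Payload 4.7 kg.
Tool frame: the origin (TCP) lies at the very end of the fingers, on their centre line; the grasp point (between the pads) lies 19 mm behind it; z points along the fingers, y is the line along which they close (so a half turn about z gives the same grasp; the last joint's range is limited). The gripper opens to 87 mm and grips with 3 to 60 N. Pads are 19 mm wide; open, the fingers measure 117 mm over their backs; the gripper's body (75 mm by 190 mm) begins 51 mm behind the grasp point.
Start: joints at [1.252, 0.321, -0.07, 1.45, 0.023, 1.371, -0.057], TCP at [0.212, -0.614, 0.186] pointing down, gripper open.
Joint ranges: [-2.86, 2.86], [-0.3, 2.09], [-1.38, 1.24], [0.06, 2.45], [-1.56, 4.7], [0.09, 2.05], [-2.69, 2.69]. Speed limits (rad/s): [2.57, 2.57, 3.14, 3.14, 3.14, 3.14, 3.14].

INTERFACE

Orientations are given as a rotation vector (axis times angle).
In Python, from bench import ctrl, get_image, job gives the robot as it stands.
- The arm moves only by the shell command python3 -m crank 'ROWS' [FORCE]. ROWS is JSON, a list that holds one entry, the list of rows, each a list of 5 numbers: the shift along the tool's x, y, z in mm, then the turn about the tool's z in rad, then the closure, from -1 (fully open) to 1 (shut), so that 0 is half open. A call has 1 to 10 rows; each row shifts and turns the commanded pose from where the row before left it, along the tool's axes as they then stand; what a row does not reach is not made up. A row lasts 1/12 s, in which the tool goes at most 41.7 mm and 7.16 degrees, less where a joint would pass 70% of its speed; a pose out of reach is approached as far as the arm can. A call with a gripper value outside its range is refused whole. The fingers move at their own pace and stop on an object; FORCE is the grip in N (left out, the last holds). Time passes only in rows, so rows that do not move let the fingers close. It gives the time, the measured TCP pose, the force, the opening and the grip force at its end, in the units of the state.
- ctrl.get_state(): the state, without advancing time (a new reading comes with each control period).
- get_image(name): name is "side" or "top" or "wrist"; returns a dict with "pixels" (384x512x3 uint8, red, green, blue), "fx", "fy", "cx", "cy" (pixels), "k1" (the pictures are not rectified: a ray, as slopes to the right and down, at radius r is drawn at 1 + k1 r^2 times it, then the intrinsics apply), "T" (4x4, takes a point from camera to world coordinates); the wrist camera has in their place "T_tool_cam" (4x4, takes a point from camera to tool coordinates, whose origin is the TCP and whose axes are the flange's). Camera axes: x right, y down, z forward; pixel columns grow to the right and rows downward; lengths in m; the calibration is good to about 2 mm. A picture is of the moment at which its call begins: read the wrist's pose just before it. There is no depth.
- job.close_job(): hands the job in; it is judged then, once.
The state is a dict: "time": time; "joint_positions": joint angles; "qd": joint speeds; "joint_torque": joint torques, N m; "position": TCP position; "tool_rot": TCP orientation; "ft_force": force on the tool from outside, world axes, zero at the start; "torque": the same for the moment, N m; "grip_width": opening from 0.0 (shut) to 1.0 (fully open); "grip_force": force on a finger pad.
Only numpy, scipy, OpenCV 4.12 (cv2) and the standard library are available. Lean on these libraries where they do the work, as an engineer would, in place of code of your own. Each camera call takes 0.05 s, during which the arm holds its last target. There are 200 camera calls.

TASK

First turn the analyser's carousel by pushing on it, until its empty yellow bay squarely faces the red arrow of the loading chute, and take the hand away from it. Then stand the green-ended reagent cassette upright in the chute with its green end outwards (away from the carousel), let go of it, and push it along the chute into the bay until it is fully home against the hub, its green end flush with the carousel's rim and the bay still facing the arrow. Do not disturb the other things on the bench.

Things in the scene. Friction and masses are not known exactly. Their poses are not given: they have to be found in the camera images.
- analyser: fixed bench analyser. Origin: on the carousel's vertical axis at bench level; local -y runs outward along the loading chute; position and yaw vary. Base plate 250 x 300 mm, 4 mm thick, reaching from local y = -125 to +175 mm. White tower 150 (x) x 60 x 200 mm high centred at local (0, 165) mm
- chute (a point): middle of the chute's floor, analyser local (0, -162, 14) mm, axes as the analyser. Straight grey channel with a red line, along local y from y = -113 (carousel side) to -211 mm; floor 14 mm above the bench, 50 mm wide inside, two side walls 5 mm thick with tops 26 mm above the bench, both ends open
- probe (a point): tip of the steel dispensing probe, analyser local (0, 52, 118) mm, 16 mm thick; above it a fixed blue arm 28 mm wide, from local y = 40 mm to the tower, between heights 157 and 193 mm: the hand cannot pass through there while it works on the carousel
- carousel (a joint): angle (rad) of the grey carousel, a turntable of radius 110 mm about the analyser's origin, counter-clockwise positive from above; 0 (or any whole turn) when its empty bay faces the chute. It turns endlessly both ways (1 to 3 N at the rim) and stays where it is left. Floor 12 mm above the bench
- hub (a point): centre of the carousel's top (hub radius 36 mm, 42 mm above the bench). Five stations 72 degrees apart, each 46 mm wide between low fins (4 mm thick, tops at 27 mm), radially from 38 to 108 mm. Four hold built-in blue-ended cassettes, 70 x 40 mm, tops at 67 mm, whose sides can be pushed; the fifth is the empty bay, yellow floor. Axes: as bay_mouth
- bay_mouth (a point): on the carousel: middle of the empty bay's outer end, on its floor, 108 mm from the axis; its axes are the carousel's (at joint 0 equal to the analyser's): -y points outward along the bay
- mark (a point): the tip of the red arrow: fixed point of the analyser at local (0, -108, 14) mm, at the chute's inner end, where bay_mouth must come (horizontally)
- cassette: loose reagent cassette to load: white box 70 (x) x 40 (y) x 55 mm high with two flat black caps on top (5 mm more), about 160 g, the +x end is green, the -x end (nose) has round corners. Origin: centre of its underside, z up. It stands upright on the bench among the other small things; place and yaw vary
- cassette_tab (a point): middle of the lower edge of the cassette's green end, at its local (35, 0, 0) mm
- used_cassette: bystander: same cassette but with a red end; origin: centre of its underside
- jar: bystander: white jar with an orange cap, 54 mm across, 75 mm high; origin: centre of its underside
- tip_box: bystander: blue box with a clear lid, 76 (x) x 56 x 49 mm high; origin: centre of its underside
- beaker: bystander: clear beaker, 60 mm across, 70 mm high; origin: centre of its underside
- rack: bystander: black tube rack 90 (x) x 220 (y) x 50 mm with four tubes standing to 105 mm; origin: centre of its underside
- wash_bottle: bystander: white bottle 60 mm across, 100 mm high; origin: centre of its underside
Mind the look-alikes: they are no part of the job. Leave any pink or turquoise look-alike of the cassette alone.

How it is judged:
On the way, in this order (a step that is already met when the one before it is completed fails the run):
1. the empty bay faces the arrow: bay_mouth within 8 mm of mark horizontally, the carousel at rest and not touched by the robot (horizontal distance between bay_mouth and mark below 0.008 m and contact force between each of the arm, the fingers and carousel below 0.2 N and velocity of joint carousel between -0.05 and 0.05 rad/s), for 0.2 s.
2. the cassette stands upright in the chute, green end outwards, released, clear of the carousel's bay by most of its length (x of cassette in the frame of analyser between -0.015 and 0.015 m and y of cassette in the frame of analyser between -0.21 and -0.115 m and z of cassette in the frame of analyser between 0.009 and 0.02 m and angle between cassette's own z axis and vertical below 0.12 rad and y of cassette_tab in the frame of analyser below -0.145 m and contact force between the fingers and cassette below 0.1 N), for 0.2 s.
At the end, for the whole second after the job is handed in: The empty bay faces the arrow (bay_mouth within 8 mm of mark horizontally); the green-ended cassette stands upright on the bay's floor, square in the bay (within 0.12 rad), its green end outwards and flush with the rim (not more than 5 mm proud, within 8 mm sideways); all at rest (horizontal distance between bay_mouth and mark below 0.008 m and x of cassette_tab in the frame of bay_mouth between -0.008 and 0.008 m and y of cassette_tab in the frame of bay_mouth between -0.005 and 0.008 m and z of cassette_tab in the frame of bay_mouth between -0.005 and 0.005 m and angle between the x axis of cassette and the y axis of bay_mouth, either way round below 0.12 rad and angle between cassette's own z axis and vertical below 0.1 rad and linear speed of cassette below 0.02 m/s and velocity of joint carousel between -0.05 and 0.05 rad/s); the robot touches nothing.
It fails at once if one of the other things on the bench is moved by more than 25 mm (distance of any of used_cassette, jar, tip_box, beaker, rack, wash_bottle from where it was at the start of the episode above 0.025 m).
It fails at once if one of the other things on the bench is tipped over (angle between any of used_cassette, jar, tip_box, beaker, rack, wash_bottle's own z axis and vertical above 0.35 rad).
It fails at once if the cassette is knocked over (angle between cassette's own z axis and vertical above 0.7 rad).
It also fails if it takes over 72 s, if anything falls off the work surface, if the arm or the gripper's body presses on something with over 40 N, if the wrist force passes 120 N, or if a joint passes its speed limit or range.

## Working session

There is one attempt and no reset: what is moved stays moved. The work goes in short steps, Python scripts to look and compute and a shell command to move; the robot and the scene stay as the last step left them, time stands still between calls to the robot, and variables do not carry over. Pictures are saved under pics/ and viewed, at most 10 in all, crops included, and the job is handed in when it is done.

```bash
ls; mkdir -p pics
cat > h.py <<'E'
import numpy as np, cv2
from scipy.spatial.transform import Rotation as R
from bench import ctrl, get_image, job
def look(name):
    s=ctrl.get_state(); im=get_image(name)
    if name=="wrist":
        T=np.eye(4); T[:3,:3]=R.from_rotvec(s["tool_rot"]).as_matrix(); T[:3,3]=s["position"]
        im["T"]=T@np.array(im["T_tool_cam"])
    return im
def save(im,f,crop=None,k=1):
    p=im["pixels"][:,:,::-1]
    if crop: p=p[crop[1]:crop[3],crop[0]:crop[2]]
    cv2.imwrite("pics/"+f,cv2.resize(p,None,fx=k,fy=k,interpolation=cv2.INTER_CUBIC))
def ray(im,u,v):
    xd=(u-im["cx"])/im["fx"]; yd=(v-im["cy"])/im["fy"]; x,y=xd,yd
    for _ in range(30):
        f=1+im["k1"]*(x*x+y*y); x,y=xd/f,yd/f
    T=np.array(im["T"]); return T[:3,3],T[:3,:3]@np.array([x,y,1.])
def plane(im,u,v,z):
    o,d=ray(im,u,v); return o+d*(z-o[2])/d[2]
def proj(im,P):
    T=np.array(im["T"]); c=T[:3,:3].T@(np.array(P)-T[:3,3]); x,y=c[:2]/c[2]
    f=1+im["k1"]*(x*x+y*y); return im["fx"]*x*f+im["cx"],im["fy"]*y*f+im["cy"]
E
python3 - <<'E'
from h import *
a=look("top");b=look("side")
print(a["T"],b["T"],a["fx"],a["k1"])
p=np.hstack([a["pixels"],b["pixels"]])[:,:,::-1]
cv2.imwrite("pics/t.png",cv2.resize(a["pixels"][:,:,::-1],(800,600),interpolation=cv2.INTER_CUBIC))
cv2.imwrite("pics/s.png",cv2.resize(b["pixels"][:,:,::-1],(800,600),interpolation=cv2.INTER_CUBIC))
np.savez("init.npz",top=a["pixels"],side=b["pixels"])
print(ctrl.get_state())
E
```

```text
pics
[[-1.23704429e-01 -9.72004316e-01  1.99761916e-01  3.04222490e-01]
 [-9.92318232e-01  1.20904163e-01 -2.62051554e-02 -5.78093963e-02]
 [ 1.31947689e-03 -2.01469085e-01 -9.79493985e-01  1.35002207e+00]
 [ 0.00000000e+00  0.00000000e+00  0.00000000e+00  1.00000000e+00]] [[-0.98534927 -0.11481258  0.12611458  0.44523009]
 [-0.17021989  0.61616745 -0.76900121  0.70998458]
 [ 0.01058331 -0.77920199 -0.62668353  0.71657255]
 [ 0.          0.          0.          1.        ]] 393.232353652116 -0.018549859569622622
{'time': 0.1, 'joint_positions': array([ 1.25208959,  0.32176567, -0.07005778,  1.45155243,  0.02262109,
        1.37078269, -0.05690367]), 'qd': array([-0.00023224, -0.00155743, -0.00084006, -0.00417487,  0.00026317,
       -0.00111465, -0.00106556]), 'joint_torque': array([-1.27030384e-03, -4.92573810e+01, -4.05707778e-01, -3.13400137e+01,
       -6.39214274e-02,  3.94879316e-02,  5.62568607e-05]), 'position': array([ 0.21209965, -0.61383684,  0.1847601 ]), 'tool_rot': array([-3.09654582e+00, -5.20089420e-01,  6.34419833e-04]), 'ft_force': array([ 0.38853638, -0.03329239, -0.82010482]), 'torque': array([ 0.01904725, -0.00474802,  0.00752078]), 'grip_force': 0.0, 'grip_width': 1.001825626297267}
```

View pics/t.png

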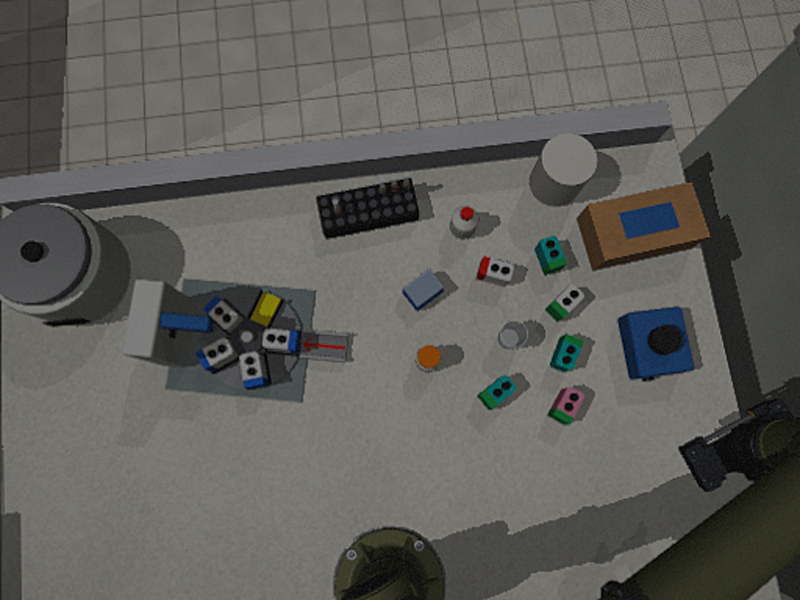

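View pics/s.png

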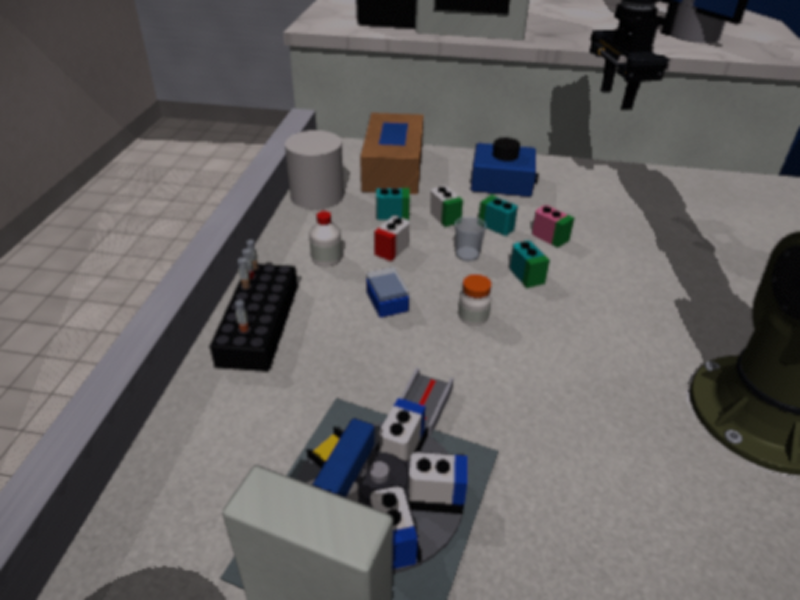

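Top view (800x600): the analyser hub is at about (248,337), the chute with its red line at (325,346), and the empty yellow bay at (267,307), roughly 65° counter-clockwise of the chute.

Cassette candidates:
- (566,301): white body, green end. This is the only one that fits the description.
- (550,253), (567,352), (497,392): turquoise look-alikes.
- (567,405): pink look-alike.
- (497,270): the used cassette, with a red end.

```bash
cat > m.py <<'E'
from h import *
class D(dict): pass
def blobs(im,lo,hi,roi,z,amin=6):
    h=cv2.cvtColor(im["pixels"],cv2.COLOR_RGB2HSV); m=cv2.inRange(h,lo,hi)
    k=np.zeros_like(m); x0,y0,x1,y1=roi; k[y0:y1,x0:x1]=m[y0:y1,x0:x1]
    n,l,st,c=cv2.connectedComponentsWithStats(k)
    out=[]
    for i in range(1,n):
        if st[i,4]>=amin:
            ys,xs=np.where(l==i)
            (rc,wh,an)=cv2.minAreaRect(np.c_[xs,ys].astype(np.float32))
            box=cv2.boxPoints((rc,wh,an))
            P=plane(im,*c[i],z); B=np.array([plane(im,*b,z)[:2] for b in box])
            out.append((st[i,4],c[i],P,B))
    return out
E
python3 - <<'E'
from m import *
np.set_printoptions(precision=4,suppress=True)
a=look("top")
A=(70,165,235,275)
for nm,lo,hi,roi,z in [("red",(0,120,60),(8,255,255),A,.014),("yel",(22,120,60),(35,255,255),A,.012),("blue",(108,120,60),(125,255,255),A,.067),("green",(50,100,40),(75,255,255),(340,170,385,215),.055),("white",(0,0,110),(180,40,255),(345,175,380,210),.055)]:
    for b in blobs(a,lo,hi,roi,z): print(nm,b[0],b[1],b[2],"\n",b[3].round(3).tolist())
save(a,"c.png",(340,140,400,210),8)
E
```

```text
red 64 [204.9219 220.8438] [0.509  0.0898 0.014 ] 
 [[0.53, 0.126], [0.523, 0.038], [0.495, 0.039], [0.502, 0.127]]
yel 243 [169.5185 197.2428] [0.6066 0.204  0.012 ] 
 [[0.588, 0.24], [0.648, 0.204], [0.624, 0.168], [0.564, 0.204]]
blue 52 [135.0577 194.4423] [0.6179 0.3068 0.067 ] 
 [[0.61, 0.326], [0.635, 0.296], [0.626, 0.288], [0.6, 0.318]]
blue 142 [117.3662 205.3662] [0.5881 0.3675 0.067 ] 
 [[0.584, 0.42], [0.614, 0.416], [0.592, 0.315], [0.562, 0.319]]
blue 60 [186.8    217.6667] [0.5187 0.1421 0.067 ] 
 [[0.5, 0.154], [0.542, 0.144], [0.538, 0.129], [0.496, 0.139]]
blue 58 [129.4828 229.8793] [0.5016 0.3324 0.067 ] 
 [[0.518, 0.347], [0.523, 0.333], [0.485, 0.318], [0.48, 0.331]]
blue 64 [161.9531 244.5156] [0.4409 0.2302 0.067 ] 
 [[0.447, 0.252], [0.45, 0.211], [0.434, 0.209], [0.431, 0.25]]
green 34 [351.5    171.4118] [ 0.6099 -0.4271  0.055 ] 
 [[0.613, -0.409], [0.626, -0.45], [0.612, -0.453], [0.599, -0.413]]
green 103 [356.0583 198.5825] [ 0.5149 -0.426   0.055 ] 
 [[0.522, -0.401], [0.54, -0.425], [0.507, -0.448], [0.49, -0.425]]
white 791 [361.4362 191.1391] [ 0.5379 -0.4486  0.055 ] 
 [[0.6, -0.403], [0.586, -0.518], [0.47, -0.496], [0.485, -0.383]]
```

View pics/c.png

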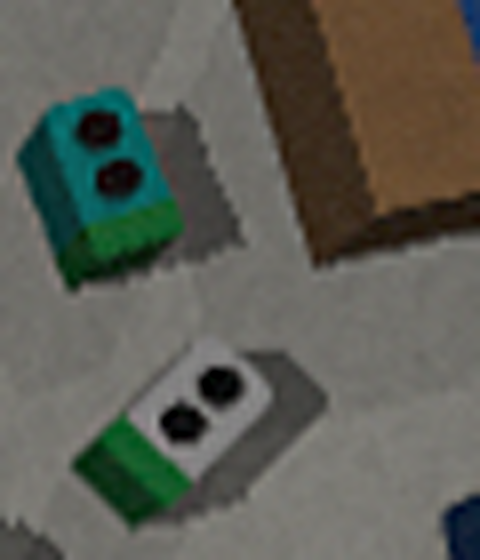

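Crop: the white body with the green end at lower left is confirmed as the target. It has two black caps and a rounded nose at upper right. The turquoise one above it is a look-alike.

Run:
```python
from m import *
from scipy.optimize import least_squares as ls
P=np.array([[.6179,.3068],[.5187,.1421],[.5016,.3324],[.4409,.2302]])
Y=np.array([.6066,.204])
r=ls(lambda q:np.hypot(*(P-q[:2]).T)-q[2],[.53,.23,.1]).x; print(r)
d=P-r[:2]; print(np.degrees(np.arctan2(d[:,1],d[:,0])), np.degrees(np.arctan2(*(Y-r[:2])[::-1])),np.hypot(*(Y-r[:2])))
M=np.array([.509,.0898]); e=M-r[:2]; print("chute dir",np.degrees(np.arctan2(e[1],e[0])),np.hypot(*e))
a=look("top"); caps=[plane(a,340+x/8,140+y/8,.06)[:2] for x,y in((221,386),(182,424))]; print(caps)
s=ctrl.get_state(); print(s["position"],R.from_rotvec(s["tool_rot"]).as_matrix().round(3)); w=look("wrist"); print(w["T_tool_cam"],w["fx"])
```

```text
[0.54174714 0.24016196 0.10096517]
[  41.18775131 -103.22597922  113.52136284 -174.35846554] -29.14404252956747 0.07425349103211781
chute dir -102.2865149603831 0.1538866297589479
[array([ 0.54424329, -0.46959646]), array([ 0.53016196, -0.45033513])]
[ 0.21220084 -0.61399378  0.18507655] [[ 0.945  0.327 -0.   ]
 [ 0.327 -0.945  0.001]
 [-0.    -0.001 -1.   ]]
[[-2.74822908e-04 -9.63379873e-01 -2.68140157e-01  7.32572828e-02]
 [ 9.99999961e-01 -2.52046433e-04 -1.19364577e-04 -8.68323986e-04]
 [ 4.74096605e-05 -2.68140179e-01  9.63379905e-01 -1.99074109e-01]
 [ 0.00000000e+00  0.00000000e+00  0.00000000e+00  1.00000000e+00]] 283.716167969468
```

```bash
python3 -m crank '[[[28,-29,0,0,1],[28,-29,0,0,1],[28,-29,0,0,1],[28,-29,0,0,1],[28,-29,0,0,1],[28,-29,0,0,1],[28,-29,0,0,1],[28,-29,0,0,1],[28,-29,0,0,1],[28,-29,0,0,1]]]' 10
python3 -m crank '[[[28,-29,0,0,1],[28,-29,0,0,1],[28,-29,0,0,1],[28,-29,0,0,1],[28,-29,0,0,1],[28,-29,0,0,1],[28,-29,0,0,1],[28,-29,0,0,1],[28,-29,0,0,1],[28,-29,0,0,1]]]'
python3 -m crank '[[[28,-29,0,0,1],[0,0,0,0,1],[0,0,0,0,1]]]'
python3 - <<'E'
from m import *
w=look("wrist"); save(w,"w1.png",None,1.5)
import pickle; pickle.dump(w,open("w1.pkl","wb"))
E
```

```text
time: 1.08
position: [0.3826, -0.2469, 0.1859]
tool_rot: [3.097, 0.52, 0.0]
ft_force: [1.3, -1.0, -0.1]
grip_width: 0.322
grip_force: 0.0
time: 1.92
position: [0.5528, 0.1183, 0.186]
tool_rot: [3.098, 0.519, 0.001]
ft_force: [0.4, -0.6, 0.7]
grip_width: 0.007
grip_force: 0.0
time: 2.17
position: [0.5685, 0.1569, 0.185]
tool_rot: [-3.094, -0.529, 0.002]
ft_force: [-0.3, -0.8, -0.0]
grip_width: 0.007
grip_force: 0.0
```

View pics/w1.png

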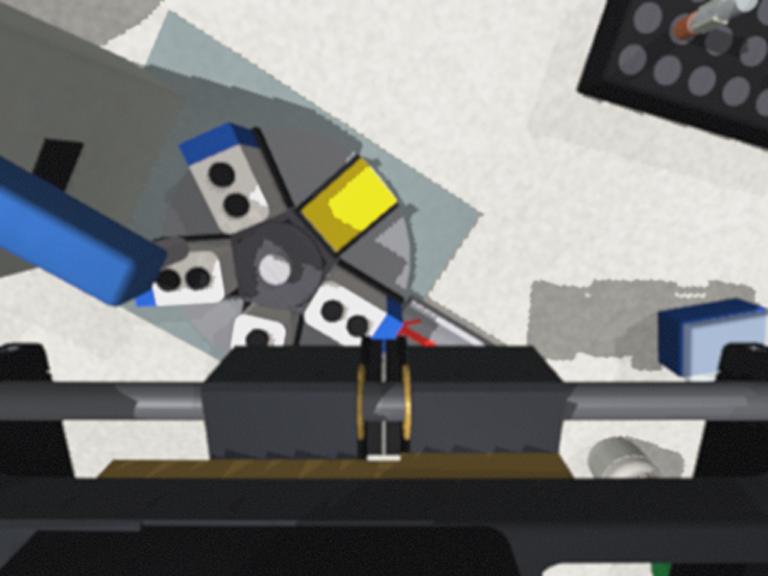

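The wrist view (768x576) shows the yellow bay with corners (300,205), (358,158), (398,205), (340,255). The red arrow tip is at about (400,322), and the hub at (275,268). The fingers are in front of cassette A, which has its blue end at (385,320).

Run:
```python
from m import *
import pickle
np.set_printoptions(precision=4,suppress=True)
w=pickle.load(open("w1.pkl","rb"))
q=lambda u,v,z:plane(w,u/1.5,v/1.5,z)[:2]
for n,u,v,z in [("tip",400,322,.014),("mouth",378,181,.013),("inner",320,230,.013),("hub",275,268,.044)]: print(n,q(u,v,z))
for nm,lo,hi,z in [("yel",(22,100,50),(35,255,255),.013),("red",(0,150,80),(8,255,255),.014)]:
  for b in blobs(w,lo,hi,(150,80,350,260),z,20): print(nm,b[0],b[1]*1.5,b[2],b[3].round(4).tolist())
# plane: outer red-line end
i=q(320,230,.013);m=q(378,181,.013);d=(m-i)/np.hypot(*(m-i));print("len",np.hypot(*(m-i)),"dir",np.degrees(np.arctan2(d[1],d[0])),"axis",m-.108*d)
```

```text
tip [0.5199 0.1247]
mouth [0.6315 0.185 ]
inner [0.5759 0.219 ]
hub [0.5393 0.2415]
yel 2140 [348.3329 204.5586] [0.6047 0.2026 0.013 ] [[0.5872, 0.2426], [0.6461, 0.2056], [0.6221, 0.163], [0.5606, 0.1996]]
red 116 [415.9138 335.2629] [0.5125 0.1063 0.014 ] [[0.5099, 0.1208], [0.5288, 0.118], [0.5223, 0.0858], [0.5031, 0.0882]]
len 0.06520767611387054 dir -31.441854288736792 axis [0.5394 0.2414]
```

Run:
```python
from m import *
import pickle
np.set_printoptions(precision=4,suppress=True)
w=pickle.load(open("w1.pkl","rb"))
ang=lambda a,b:np.degrees(np.arctan2(*(b-a)[::-1]))
a=plane(w,170/1.5,12/1.5,.004)[:2];b=plane(w,481/1.5,213/1.5,.004)[:2];print("wrist edge",a,b,ang(a,b),np.hypot(*(b-a)))
t=look("top");k=.64
C=[plane(t,u*k,v*k,.004)[:2] for u,v in((184,280),(316,291),(303,401),(167,389))]
print(np.array(C),ang(C[0],C[1]),ang(C[3],C[2]),ang(C[2],C[1])-90)
m=(C[1]+C[2])/2;print("front mid",m)
c=np.array([.540,.2412]);print(ang(c,m),np.hypot(*(m-c)))
# chute walls, top picture, red line hull
h=cv2.cvtColor(t["pixels"],cv2.COLOR_RGB2HSV);M=cv2.inRange(h,(0,100,50),(8,255,255));ys,xs=np.where(M[190:250,188:235]);P=np.array([plane(t,x+188,y+190,.014)[:2] for x,y in zip(xs,ys)])
for lo in np.arange(.03,.14,.0125):
  s=P[(P[:,1]>=lo)&(P[:,1]<lo+.0125)]
  if len(s):print(s.mean(0),len(s),ang(c,s.mean(0)))
```

```text
wrist edge [0.699  0.3822] [0.6358 0.0906] -102.23392621648543 0.29831553795874577
[[0.6958 0.3821]
 [0.6335 0.0882]
 [0.3934 0.1399]
 [0.4555 0.4322]] -101.96981967828224 -101.98676621757656 -102.15032016282947
front mid [0.5135 0.1141]
-101.7863231446528 0.12986903041781248
[0.4995 0.0402] 5 -101.39906989725732
[0.4998 0.048 ] 9 -101.76776474424811
[0.5031 0.0608] 8 -101.56805371125739
[0.5059 0.075 ] 10 -101.60030225525296
[0.5083 0.0857] 8 -101.50711989415292
[0.5106 0.0978] 9 -101.59691281125345
[0.5212 0.109 ] 3 -98.07440367567771
```

```bash
python3 -m crank '[[[0,0,30,0.112,1],[0,0,30,0.112,1],[0,0,30,0.112,1],[0,0,30,0.112,1],[0,0,29,0.112,1],[0,0,0,0,1],[-7,4,0,0,1],[-7,4,0,0,1],[0,0,0,0,1]]]'
python3 -c "
from h import *
s=ctrl.get_state();print(s['joint_positions']);p=np.array(s['position'][:2])-[.54,.2412];M=R.from_rotvec(s['tool_rot']).as_matrix();print(M[:2,:2].T@p,np.degrees(np.arctan2(M[1,1],M[0,1])),s['ft_force'])"
```

```text
time: 3.02
position: [0.5535, 0.148, 0.039]
tool_rot: [3.121, -0.354, 0.004]
ft_force: [0.4, 0.2, 1.0]
grip_width: 0.002
grip_force: 0.0
[ 0.28615993  0.35643749 -0.70023215  1.79654219  0.25975453  1.08012606
 -2.30315319]
[0.03399189 0.08782425] -102.94389520763636 [0.43292094 0.15991381 1.02951845]
```

```bash
python3 -m crank '[[[12,-5,0,0,1],[0,0,0,-0.12,1],[0,0,0,-0.12,1],[0,0,0,-0.12,1],[0,0,0,-0.12,1],[0,0,0,-0.12,1],[0,0,0,-0.12,1],[0,0,0,-0.12,1],[0,0,0,-0.12,1],[0,0,0,-0.12,1]]]'
python3 -m crank '[[[0,0,0,-0.12,1],[0,0,0,-0.12,1],[0,0,0,-0.12,1],[0,0,0,-0.12,1],[0,0,0,0,1]]]'
python3 -c "
from h import *
s=ctrl.get_state();print(s['joint_positions']);p=np.array(s['position'][:2])-[.54,.2412];M=R.from_rotvec(s['tool_rot']).as_matrix();print(M[:2,:2].T@p,np.degrees(np.arctan2(M[1,1],M[0,1])),s['ft_force'])"
```

```text
time: 3.85
position: [0.5679, 0.1506, 0.039]
tool_rot: [2.854, 1.308, 0.005]
ft_force: [-0.1, 0.8, -0.4]
grip_width: 0.005
grip_force: 0.0
time: 4.27
position: [0.5677, 0.1505, 0.0386]
tool_rot: [2.465, 1.945, 0.004]
ft_force: [-0.5, -0.1, 0.3]
grip_width: 0.004
grip_force: 0.0
[ 0.48948479  0.48991842 -0.98694526  1.75558832  0.44868159  1.13822338
 -0.87130971]
[-0.08176118  0.04801196] -13.446680834367424 [-0.45547982 -0.07084431  0.33065526]
```

```bash
python3 -m crank '[[[0,-8,0,0,1],[-3.1,-8.5,0,0.1,1],[-3.1,-8.5,0,0.1,1],[-3.1,-8.5,0,0.1,1],[-3.1,-8.5,0,0.1,1],[-3.1,-8.5,0,0.1,1],[-3.1,-8.5,0,0.1,1],[-3.1,-8.5,0,0.1,1],[0,0,0,0,1]]]'
python3 -c "
from h import *
s=ctrl.get_state();print(s['joint_positions']);p=np.array(s['position'][:2])-[.54,.2412];M=R.from_rotvec(s['tool_rot']).as_matrix();print(M[:2,:2].T@p,np.degrees(np.arctan2(M[1,1],M[0,1])),s['ft_force'])
save(look('wrist'),'w2.png',None,1.5)"
```

```text
time: 5.02
position: [0.4962, 0.1654, 0.0376]
tool_rot: [2.986, 0.973, 0.001]
ft_force: [-0.2, -0.1, 0.8]
grip_width: 0.005
grip_force: 0.0
[ 0.44512468  0.30291723 -0.9216227   1.91050787  0.2774926   1.060763
 -1.53272225]
[-0.08007942  0.03541659] -53.89880117472128 [-0.22619623 -0.07395532  0.83747994]
```

View pics/w2.png

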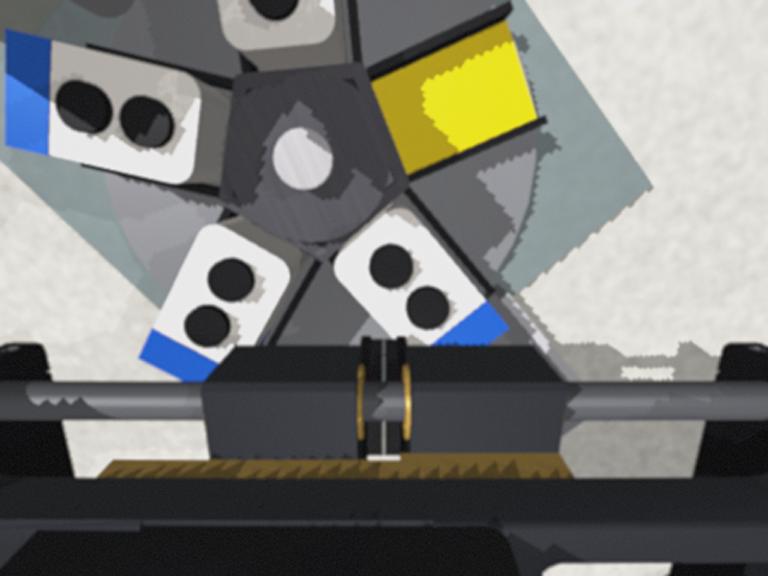

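The fingers appear between two cassettes, and the bay at (455,100) seems hardly turned. I'll put numbers on that and check it against the top camera.

Run:
```python
from m import *
np.set_printoptions(precision=4,suppress=True)
c=np.array([.54,.2412]);ang=lambda p:(np.degrees(np.arctan2(*(p-c)[::-1])),np.hypot(*(p-c)))
w=look("wrist");t=look("top");s=ctrl.get_state();print(s["position"],ang(s["position"][:2]))
print("TCP px",np.array(proj(w,s["position"]))*1.5, np.array(proj(t,s["position"]))/.64)
for im,roi in((w,(0,0,512,384)),(t,(70,165,235,275))):
  for nm,lo,hi,z in [("yel",(22,100,50),(35,255,255),.013),("blue",(105,120,60),(125,255,255),.067)]:
    for b in blobs(im,lo,hi,roi,z,30): print(nm,b[0],b[1],b[2],ang(b[2][:2]))
save(t,"t2.png",(80,150,240,280),5)
```

```text
[0.4983 0.1641 0.0373] (np.float64(-118.40973755112861), np.float64(0.08768120381529766))
TCP px [387.1672 328.2119] [284.905  352.6998]
yel 6773 [301.9724  66.2805] [0.6049 0.2029 0.013 ] (np.float64(-30.57488962304057), np.float64(0.07538768448448824))
blue 2241 [16.3066 60.7086] [0.5022 0.3333 0.067 ] (np.float64(112.2915088090599), np.float64(0.09953491225309875))
blue 781 [315.3675 219.7746] [0.5278 0.1411 0.067 ] (np.float64(-96.920479274971), np.float64(0.10086513309167153))
blue 981 [116.1876 239.5138] [0.4408 0.2366 0.067 ] (np.float64(-177.33972672253935), np.float64(0.09930470483656645))
yel 114 [172.7105 192.9649] [0.6201 0.1915 0.013 ] (np.float64(-31.797993236500396), np.float64(0.09427741979204392))
blue 211 [113.5166 205.3412] [0.5898 0.3803 0.067 ] (np.float64(70.30191511488866), np.float64(0.14771972816099585))
blue 60 [129.4333 229.8167] [0.5018 0.3325 0.067 ] (np.float64(112.70100126760137), np.float64(0.09901273178093332))
```

View pics/t2.png

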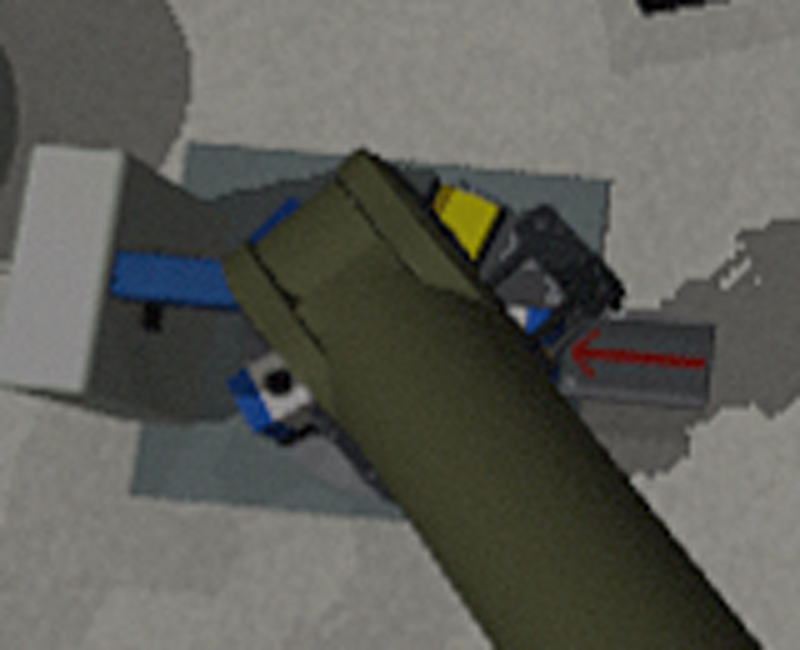

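Run:
```python
from m import *
b=look("side");s=ctrl.get_state();print(np.array(proj(b,s["position"])),np.array(proj(b,s["position"]+np.array([0,0,.03]))))
save(b,"s2.png",(130,200,350,380),3.5)
```

```text
[268.6374474  277.83251209] [269.15122205 268.48138505]
```

View pics/s2.png

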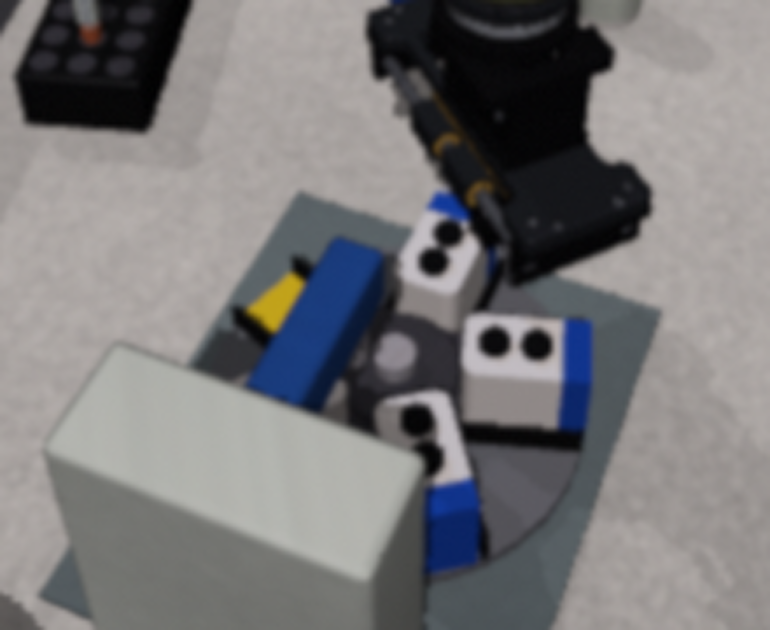

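```bash
cat > st.py <<'E'
from m import *
c=np.array([.54,.2412])
def st(w=None):
    s=ctrl.get_state();p=s["position"][:2]-c;M=R.from_rotvec(s["tool_rot"]).as_matrix()
    print("tool-frame",(M[:2,:2].T@p*1000).round(1),"z",s["position"][2].round(4),"ydir",np.degrees(np.arctan2(M[1,1],M[0,1])).round(1),"ang",np.degrees(np.arctan2(p[1],p[0])).round(1),"F",s["ft_force"].round(1),"j3,7",s["joint_positions"][[2,6]].round(2))
def bay(cam="wrist",roi=(0,0,512,384)):
    w=look(cam)
    for b in blobs(w,(22,100,50),(35,255,255),(70,165,235,275) if cam=="top" else roi,.013,30):
        d=b[2][:2]-c; print(cam,"yel",b[0],b[1].round(),"ang",np.degrees(np.arctan2(d[1],d[0])).round(2),"r",np.hypot(*d).round(4))
    return w
if __name__=="__main__": st();bay()
E
python3 -m crank '[[[0,5,0,0,1],[0,0,0,0,1]]]' ; python3 st.py; python3 -m crank '[[[0,6,0,0,1],[0,0,0,0,1]]]' ; python3 st.py
```

```text
time: 5.38
position: [0.5017, 0.1591, 0.0367]
tool_rot: [2.986, 0.976, 0.0]
ft_force: [0.6, -0.1, -0.5]
grip_width: 0.004
grip_force: 0.0
tool-frame [-79.4  43.7] z 0.0367 ydir -53.8 ang -115.0 F [ 0.6 -0.1 -0.5] j3,7 [-0.92 -1.52]
wrist yel 6812 [292.  66.] ang -30.56 r 0.0755
time: 5.6
position: [0.5051, 0.1542, 0.0365]
tool_rot: [2.986, 0.975, -0.0]
ft_force: [0.3, 0.1, 0.3]
grip_width: 0.003
grip_force: 0.0
tool-frame [-79.6  49.6] z 0.0365 ydir -53.8 ang -111.9 F [0.3 0.1 0.3] j3,7 [-0.91 -1.51]
wrist yel 6816 [284.  66.] ang -30.58 r 0.0755
```

Run:
```python
from m import *
b=look("side")
p=np.array([.2121,-.6138,.1848]);y=np.array([.327,-.945,0])
for o in(-.05,0,.05):
  for z in (0,.02,.04,.07): print(o,z,(np.array(proj(b,p+o*y+[0,0,z]))/.64).round(1))
img=np.load("init.npz")["side"]
cv2.imwrite("pics/f.png",cv2.resize(img[0:100,350:450,::-1],None,fx=6,fy=6,interpolation=cv2.INTER_CUBIC))
```

```text
-0.05 0 [620.3 126.1]
-0.05 0.02 [622.6 116.7]
-0.05 0.04 [624.9 107.1]
-0.05 0.07 [628.5  92.4]
0 0 [609.9 116.2]
0 0.02 [612. 107.]
0 0.04 [614.2  97.6]
0 0.07 [617.5  83.1]
0.05 0 [600.1 106.8]
0.05 0.02 [602.1  97.8]
0.05 0.04 [604.1  88.6]
0.05 0.07 [607.2  74.4]
```

View pics/f.png

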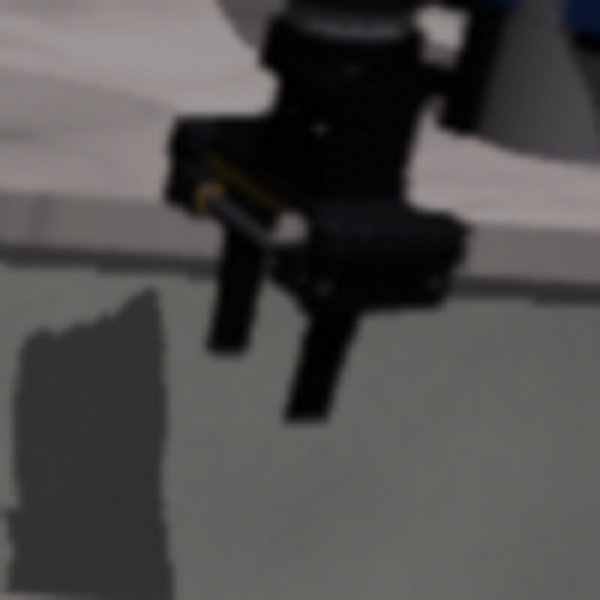

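The crop shows the real fingertips about 36 mm above the reported TCP, so the hand passed just over the cassette. I'll go back, come down lower and push again.

```bash
python3 -m crank '[[[0,0,-6,0,1],[5,7.7,0,-0.1,1],[5,7.7,0,-0.1,1],[5,7.7,0,-0.1,1],[5,7.7,0,-0.1,1],[5,7.7,0,-0.1,1],[5,7.7,0,-0.1,1],[5,7.7,0,-0.1,1],[0,0,0,0,1],[0,0,0,0,1]]]' ; python3 st.py
python3 -m crank '[[[0,0,20,0,1],[0,0,15,0,1],[0,0,5,0,1],[0,0,0,0,1],[0,0,0,0,1]]]' ; python3 st.py
```

```text
time: 6.53
position: [0.567, 0.152, 0.0429]
tool_rot: [-2.471, -1.938, -0.0]
ft_force: [1.4, 1.0, 0.8]
grip_width: 0.001
grip_force: 0.0
tool-frame [-80.3  47.5] z 0.0429 ydir -13.8 ang -73.2 F [1.4 1.  0.8] j3,7 [-0.99 -0.87]
wrist yel 5418 [286. 137.] ang -30.56 r 0.0743
time: 7.0
position: [0.5666, 0.1516, 0.0026]
tool_rot: [-2.469, -1.942, 0.001]
ft_force: [-0.0, 0.6, -0.2]
grip_width: 0.007
grip_force: 0.0
tool-frame [-80.8  47. ] z 0.0026 ydir -13.6 ang -73.5 F [-0.   0.6 -0.2] j3,7 [-0.95 -0.9 ]
wrist yel 7813 [293. 140.] ang -30.42 r 0.0742
```

```bash
python3 -m crank '[[[0,-8,3,0,1],[-3.1,-8.5,0,0.1,1],[-3.1,-8.5,0,0.1,1],[-3.1,-8.5,0,0.1,1],[0,0,0,0,1]]]' ; python3 st.py
```

```text
time: 7.47
position: [0.5307, 0.1536, 0.0002]
tool_rot: [2.732, 1.549, -0.001]
ft_force: [-1.1, 0.1, -0.8]
grip_width: 0.009
grip_force: 0.0
tool-frame [-79.9  37. ] z 0.0002 ydir -30.9 ang -96.1 F [-1.1  0.1 -0.8] j3,7 [-0.93 -1.18]
wrist yel 7971 [309. 142.] ang -47.65 r 0.074
```

```bash
python3 -m crank '[[[-3.1,-8.5,0,0.1,1],[-3.1,-8.5,0,0.1,1],[-3.1,-8.5,0,0.1,1],[-3.1,-8.5,0,0.1,1],[-3.1,-8.5,0,0.1,1],[-3.1,-8.5,0,0.1,1],[-3.1,-8.5,0,0.1,1],[-3.1,-8.5,0,0.1,1],[0,0,0,0,1],[0,0,0,0,1]]]' ; python3 st.py
```

```text
time: 8.35
position: [0.4721, 0.1898, -0.0]
tool_rot: [3.119, 0.374, 0.001]
ft_force: [0.5, -0.4, 0.3]
grip_width: 0.005
grip_force: 0.0
tool-frame [-78.2  33.9] z -0.0 ydir -76.3 ang -142.9 F [ 0.5 -0.4  0.3] j3,7 [-0.83 -1.98]
wrist yel 7924 [311. 147.] ang -95.07 r 0.0734
```

```bash
python3 -m crank '[[[-1.6,-4.3,0,0.05,1],[-1.6,-4.3,0,0.05,1],[0,0,0,0,1],[0,0,0,0,1]]]' ; python3 st.py
python3 - <<'E'
from m import *
w=look("wrist")
np.set_printoptions(precision=4,suppress=True)
h=cv2.cvtColor(w["pixels"],cv2.COLOR_RGB2HSV);M=cv2.inRange(h,(22,100,50),(35,255,255))
M=cv2.morphologyEx(M,cv2.MORPH_OPEN,np.ones((3,3)))
k=max(cv2.findContours(M,0,2)[0],key=cv2.contourArea)
q=cv2.approxPolyDP(k,0.04*cv2.arcLength(k,True),True)[:,0]
P=np.array([plane(w,*a,.013)[:2] for a in q]);print(q.tolist(),P)
for i in range(len(P)):
  d=P[(i+1)%len(P)]-P[i];print(np.degrees(np.arctan2(d[1],d[0])),np.hypot(*d))
save(w,"w3.png",None,1.5)
for b in blobs(w,(0,150,80),(8,255,255),(0,0,512,384),.014,20): print("red",b[0],b[1]*1.5,b[2])
E
```

```text
time: 8.73
position: [0.4672, 0.1968, -0.0004]
tool_rot: [-3.134, -0.213, 0.0]
ft_force: [-0.2, -0.6, -0.6]
grip_width: 0.005
grip_force: 0.0
tool-frame [-78.2  34.1] z -0.0004 ydir -82.2 ang -148.6 F [-0.2 -0.6 -0.6] j3,7 [-0.82 -2.09]
wrist yel 8047 [313. 142.] ang -98.71 r 0.0734
[[275, 91], [252, 162], [348, 193], [376, 125]] [[0.5565 0.1975]
 [0.511  0.2058]
 [0.4989 0.1385]
 [0.5451 0.1307]]
169.70532116736894 0.0462767808524283
-100.23640420216798 0.0683519232473706
-9.590360381712028 0.04692188429863628
80.30643082183346 0.06777883701694051
red 1641 [633.8748 285.2971] [0.5078 0.0893 0.014 ]
```

View pics/w3.png

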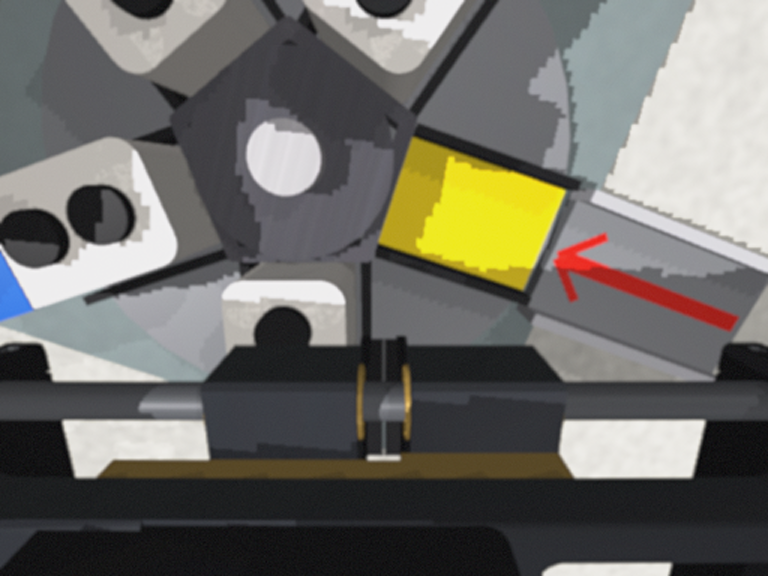

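Wrist view: the bay is almost facing the arrow. Its outer edge middle is at (545,238), the arrow tip at (555,260), and the chute tail at (735,325).

Run:
```python
from m import *
np.set_printoptions(precision=4,suppress=True)
w=look("wrist");q=lambda u,v,z=.014:plane(w,u/1.5,v/1.5,z)[:2]
t=q(556,260);e=q(735,325);d=e-t;u=d/np.hypot(*d);n=np.array([-u[1],u[0]])
print("tip",t,"tail",e,"dir",np.degrees(np.arctan2(d[1],d[0])),"len",np.hypot(*d))
mid=(np.array([.4989,.1385])+[.5451,.1307])/2;inn=(np.array([.5565,.1975])+[.511,.2058])/2
for nm,p in(("mouth",mid),("inner",inn),("axis",np.array([.54,.2412]))): print(nm,(p-t)@u,(p-t)@n)
# chute walls top inner edges
a=[q(590,200,.026),q(768,268,.026)];b=[q(533,318,.026),q(705,375,.026)]
for x in a+b: print("wall",(x-t)@u,(x-t)@n)
```

```text
tip [0.5142 0.1269] tail [0.4956 0.037 ] dir -101.68966633031927 len 0.09178760119402177
mouth -0.009146730146153805 0.006047504511205354
inner -0.07718674634136363 0.003968755811726844
axis -0.11718277114152234 0.0020758743613738294
wall -0.0031619000861241764 0.02706100526785381
wall 0.07988633122008007 0.027083355679171195
wall -0.0037953673982914814 -0.025621569412956204
wall 0.08045369537335152 -0.024544966940063105
```

```bash
python3 -m crank '[[[-0.6,-1.8,0,0.02,1],[-0.6,-1.8,0,0.02,1],[0,0,0,0,1],[0,0,0,0,1]]]'
cat > fit.py <<'E'
from m import *
def fit():
    w=look("wrist")
    h=cv2.cvtColor(w["pixels"],cv2.COLOR_RGB2HSV);M=cv2.inRange(h,(22,100,50),(35,255,255))
    M=cv2.morphologyEx(M,cv2.MORPH_OPEN,np.ones((3,3)))
    k=max(cv2.findContours(M,0,2)[0],key=cv2.contourArea)
    q=cv2.approxPolyDP(k,0.04*cv2.arcLength(k,True),True)[:,0]
    P=np.array([plane(w,*a,.013)[:2] for a in q])
    t=np.array([.5142,.1269]);u=np.array([np.cos(np.radians(-101.8)),np.sin(np.radians(-101.8))]);n=np.array([-u[1],u[0]]);t=t+.001*n
    print(np.c_[(P-t)@u,(P-t)@n].round(4).tolist())
if __name__=="__main__": fit()
E
python3 fit.py; python3 st.py
```

```text
time: 9.22
position: [0.4651, 0.2006, -0.0003]
tool_rot: [3.138, 0.146, -0.0]
ft_force: [0.4, -1.3, -0.6]
grip_width: 0.004
grip_force: 0.1
[[-0.077, 0.0247], [-0.0769, -0.022], [-0.0094, -0.0225], [-0.0086, 0.0245]]
tool-frame [-78.3  33.4] z -0.0003 ydir -84.7 ang -151.5 F [ 0.1  0.2 -0.6] j3,7 [-0.81 -2.14]
wrist yel 8069 [314. 141.] ang -100.77 r 0.0733
```

```bash
python3 -m crank '[[[0,6,0,0,1],[0,0,-20,0,1],[0,0,-40,0,1],[0,0,-40,0,1],[0,0,-40,0,1],[0,0,0,0,1],[0,0,0,0,1],[0,0,0,0,1]]]' ; python3 fit.py
python3 - <<'E'
from m import *
s=ctrl.get_state();M=R.from_rotvec(s["tool_rot"]).as_matrix()
d=np.array([.537,-.46,s["position"][2]])-s["position"];print(M.T@d*1000,np.degrees(np.arctan2(M[1,1],M[0,1])),s["joint_positions"].round(2))
E
```

```text
time: 9.98
position: [0.4656, 0.1938, 0.1394]
tool_rot: [3.137, 0.145, -0.0]
ft_force: [0.9, -1.2, -0.5]
grip_width: 0.005
grip_force: 0.0
[[-0.0766, 0.0244], [-0.0764, -0.0218], [-0.01, -0.0227], [-0.0094, 0.0252]]
[1.12981464e+01 6.57586077e+02 4.51161949e-01] -84.69961130814782 [ 0.38  0.1  -0.86  1.84  0.08  1.23 -1.99]
```

```bash
python3 -m crank '[[[-1.7,39.8,0,0,1],[-1.7,39.8,0,0,1],[-1.7,39.8,0,0,1],[-1.7,39.8,0,0,1],[-1.7,39.8,0,0,1],[-1.7,39.8,0,0,1],[-1.7,39.8,0,0,1],[-1.7,39.8,0,0,1],[-1.7,39.8,0,0,1],[-1.7,39.8,0,0,1]]]'>/dev/null; python3 -m crank '[[[-1.7,39.8,0,0,-0.38],[-1.7,39.8,0,0,-0.38],[-1.7,39.8,0,0,-0.38],[-1.7,39.8,0,0,-0.38],[-1.7,39.8,0,0,-0.38],[0,0,0,0.115,-0.38],[0,0,0,0.115,-0.38],[0,0,0,0.115,-0.38],[0,0,0,0.115,-0.38],[0,0,0,0.115,-0.38]]]'>/dev/null;  python3 -m crank '[[[0,0,0,0.115,-0.38],[0,0,0,0.115,-0.38],[0,0,0,0.115,-0.38],[0,0,0,0.115,-0.38],[0,0,0,0,-0.38],[0,0,0,0,-0.38]]]'
python3 - <<'E'
from m import *
import pickle
w=look("wrist"); save(w,"w4.png",None,1.5); pickle.dump(w,open("w4.pkl","wb"));print(ctrl.get_state()["joint_positions"].round(2))
E
```

```text
time: 12.2
position: [0.4949, -0.4016, 0.1378]
tool_rot: [-2.801, 1.421, 0.005]
ft_force: [0.6, -0.4, -0.3]
grip_width: 0.689
grip_force: 0.0
[ 0.82  0.33 -0.23  1.54  0.08  1.28 -1.92]
```

View pics/w4.png

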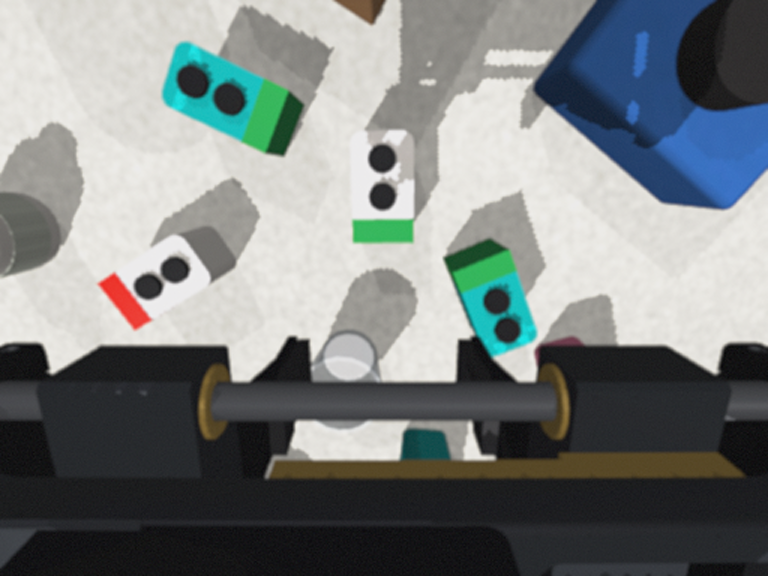

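Wrist view: the target's top face is axis-aligned. Its nose edge is at row 131, its green end at row 243, it spans columns 352 to 413, and its caps are at (382,158) and (382,195). The turquoise one is at (490,300) and the used cassette at (165,280), both clear of the fingers.

Run:
```python
from m import *
import pickle
np.set_printoptions(precision=4,suppress=True)
w=pickle.load(open("w4.pkl","rb"));q=lambda u,v,z:plane(w,u/1.5,v/1.5,z)[:2]
n=q(382,131,.055);g=q(383,243,.055);l=q(352,200,.055);r=q(414,200,.055);c1=q(382,158,.06);c2=q(382.5,195,.06)
print("len",np.hypot(*(n-g)),"wid",np.hypot(*(l-r)),"dir",np.degrees(np.arctan2(*(g-n)[::-1])),"caps",np.hypot(*(c1-c2)),np.degrees(np.arctan2(*(c2-c1)[::-1])))
l2=q(352,150,.055);l3=q(353.5,238,.055);print("left edge dir",np.degrees(np.arctan2(*(l3-l2)[::-1])))
o=(n+g)/2;print("centre",o,(l+r)/2)
s=ctrl.get_state();M=R.from_rotvec(s["tool_rot"]).as_matrix();print("ydir",np.degrees(np.arctan2(M[1,1],M[0,1])))
print("shift",(M.T@(np.r_[o,0]-s["position"])*1000)[:2])
# red/used and turquoise nearest clearance in tool frame
for u,v in((482,356),(445,258),(285,155),(300,95)): print((M.T@(np.r_[q(u,v,.05),0]-np.r_[o,0])*1000)[:2])
```

```text
len 0.06997997779457132 wid 0.0401485394261463 dir 126.71063436290915 caps 0.02239807045099514 126.97711170508313
left edge dir 126.11430736187684
centre [ 0.5332 -0.453 ] [ 0.5288 -0.4475]
ydir -143.78232822131505
shift [64.1896 -0.5123]
[-118.7206   72.5876]
[-46.0849  42.6838]
[ 21.0355 -62.5669]
[ 56.4698 -51.0991]
```

```bash
python3 -m crank '[[[32,0,0,0,-0.38],[32,-0.5,0,0,-0.38],[0,0,0,0,-0.38],[0,0,35,0,-0.38],[0,0,35,0,-0.38],[0,0,35,0,-0.38],[0,0,25,0,-0.38],[0,0,15,0,-0.38],[0,0,0,0,-0.38],[0,0,0,0,-0.38]]]'
python3 - <<'E'
from m import *
# fingers from the side: lowest dark pixel columns near projected fingers
b=look("side");s=ctrl.get_state();M=R.from_rotvec(s["tool_rot"]).as_matrix();h=cv2.cvtColor(b["pixels"],cv2.COLOR_RGB2HSV)
for o in(-.0375,.0375):
  for z in(0,.02,.03,.035,.04,.05,.06):
    u,v=proj(b,s["position"]+o*M[:,1]+np.array([0,0,z]));print(o,z,round(u,1),round(v,1),h[int(round(v)),int(round(u))])
E
```

```text
time: 13.08
position: [0.5335, -0.4536, -0.0054]
tool_rot: [-2.8, 1.425, 0.001]
ft_force: [0.2, 0.6, 0.7]
grip_width: 0.691
grip_force: 0.0
-0.0375 0 273.5 141.8 [ 13  12 143]
-0.0375 0.02 273.8 136.7 [ 10  13 122]
-0.0375 0.03 273.9 134.0 [ 8 14 74]
-0.0375 0.035 274.0 132.7 [ 8 17 61]
-0.0375 0.04 274.0 131.4 [ 0 11 24]
-0.0375 0.05 274.2 128.7 [ 0  0 14]
-0.0375 0.06 274.3 126.0 [150  18  14]
0.0375 0 293.0 136.8 [ 68 196  60]
0.0375 0.02 293.4 131.7 [ 68 200  60]
0.0375 0.03 293.6 129.1 [ 67 199  68]
0.0375 0.035 293.7 127.7 [ 68 198  80]
0.0375 0.04 293.9 126.4 [ 67 164  70]
0.0375 0.05 294.1 123.8 [68 49 21]
0.0375 0.06 294.3 121.1 [0 0 8]
```

```bash
python3 -m crank '[[[0,0,6,0,-0.38],[0,0,5,0,-0.38],[0,0,0,0,1],[0,0,0,0,1],[0,0,0,0,1],[0,0,0,0,1],[0,0,0,0,1]]]' 25; python3 -m crank '[[[0,0,-20,0,1],[0,0,-20,0,1],[0,0,0,0,1]]]'
```

```text
time: 13.72
position: [0.534, -0.4539, -0.0158]
tool_rot: [2.799, -1.426, 0.001]
ft_force: [0.5, -0.0, 2.0]
grip_width: 0.454
grip_force: 24.9
time: 13.97
position: [0.5362, -0.4557, 0.0282]
tool_rot: [2.798, -1.425, 0.011]
ft_force: [1.0, -0.4, -0.4]
grip_width: 0.461
grip_force: 24.9
```

```bash
python3 -m crank '[[[0,0,-32,0,1],[0,0,-32,0,1],[0,0,-32,-0.115,1],[0,0,0,-0.115,1],[0,0,0,-0.115,1],[0,0,0,-0.115,1],[0,0,0,-0.115,1],[0,0,0,-0.115,1],[0,0,0,-0.115,1],[0,0,0,-0.115,1]]]' >/dev/null;  python3 -m crank '[[[0,0,0,-0.115,1],[0,0,0,-0.115,1],[0,0,0,-0.115,1],[0,0,0,-0.115,1],[0,0,0,-0.115,1],[0,0,0,-0.115,1],[0,0,0,-0.115,1],[0,0,0,-0.115,1],[0,0,0,-0.115,1],[0,0,0,-0.115,1]]]' >/dev/null;python3 -m crank '[[[0,0,0,-0.115,1],[0,0,0,-0.115,1],[0,0,0,0,1],[0,0,0,0,1]]]'
python3 - <<'E'
from m import *
s=ctrl.get_state();M=R.from_rotvec(s["tool_rot"]).as_matrix()
d=np.array([.507,.085,s["position"][2]])-s["position"];print((M.T@d*1000).round(1),np.degrees(np.arctan2(M[1,1],M[0,1])),s["joint_positions"].round(2))
E
```

```text
time: 15.97
position: [0.5334, -0.4537, 0.1189]
tool_rot: [-2.448, -1.968, -0.0]
ft_force: [0.1, -0.0, -1.9]
grip_width: 0.457
grip_force: 24.9
[ 5.205e+02 -1.414e+02  5.000e-01] -12.396602087018428 [ 1.09  0.53 -0.61  1.38  0.3   1.33  0.26]
```

```bash
python3 -m crank '[[[37.2,-10.1,0,0,1],[37.2,-10.1,0,0,1],[37.2,-10.1,0,0,1],[37.2,-10.1,0,0,1],[37.2,-10.1,0,0,1],[37.2,-10.1,0,0,1],[37.2,-10.1,0,0,1],[37.2,-10.1,0,0,1],[37.2,-10.1,0,0,1],[37.2,-10.1,0,0,1]]]' >/dev/null;  python3 -m crank '[[[37.2,-10.1,0,0,1],[37.2,-10.1,0,0,1],[37.2,-10.1,0,0,1],[37.2,-10.1,0,0,1],[0,0,0,0,1],[0,0,0,0,1]]]'; python3 fit.py
python3 - <<'E'
from m import *
s=ctrl.get_state();M=R.from_rotvec(s["tool_rot"]).as_matrix()
print(np.degrees(np.arctan2(M[1,1],M[0,1])),s["joint_positions"].round(2))
w=look("wrist")
for nm,lo,hi,z in[("red",(0,150,80),(8,255,255),.014),("yel",(22,100,50),(35,255,255),.013),("green",(50,100,40),(75,255,255),.19)]:
  for b in blobs(w,lo,hi,(0,0,512,384),z,40): print(nm,b[0],b[1].round(),b[2].round(4),b[3].round(4).tolist())
E
```

```text
time: 17.3
position: [0.5051, 0.0885, 0.12]
tool_rot: [2.441, 1.977, 0.001]
ft_force: [-0.4, -1.5, -1.8]
grip_width: 0.46
grip_force: 24.9
[[-0.0773, -0.0215], [-0.0102, -0.0229], [-0.0079, 0.0228], [-0.0762, 0.0256]]
-12.186108634532877 [ 0.66  0.16 -0.95  1.85  0.14  1.2  -0.54]
red 262 [257. 160.] [0.5134 0.1141 0.014 ] [[0.496, 0.1153], [0.5164, 0.1284], [0.5297, 0.108], [0.5091, 0.0944]]
yel 3351 [258. 105.] [0.5257 0.1699 0.013 ] [[0.4935, 0.1402], [0.5093, 0.2071], [0.5561, 0.197], [0.5433, 0.1294]]
yel 77 [256. 307.] [ 0.4727 -0.0668  0.013 ] [[0.5195, -0.077], [0.5195, -0.077], [0.426, -0.0567], [0.426, -0.0567]]
green 311 [258. 304.] [0.5017 0.0655 0.19  ] [[0.4812, 0.0685], [0.482, 0.0715], [0.5206, 0.0631], [0.52, 0.0601]]
```

```bash
python3 -m crank '[[[-3,1.5,35,0,1],[0,0,35,0,1],[0,0,25,0,1],[0,0,11,0,1],[0,0,0,0,1],[0,0,5,0,1],[0,0,5,0,1],[0,0,0,0,1]]]'; python3 -c "
from st import *
st()"; python3 -m crank '[[[0,0,3,0,1],[0,0,2,0,1],[0,0,0,0,1],[0,0,0,0,1]]]'
```

```text
time: 18.07
position: [0.5073, 0.0816, 0.0043]
tool_rot: [2.445, 1.971, 0.001]
ft_force: [-0.2, 0.2, -1.4]
grip_width: 0.458
grip_force: 24.9
tool-frame [-163.     1.9] z 0.0043 ydir -12.3 ang -101.6 F [-0.2  0.2 -1.4] j3,7 [-0.89 -0.67]
time: 18.4
position: [0.5066, 0.0819, -0.0011]
tool_rot: [2.445, 1.973, 0.0]
ft_force: [0.1, 0.1, -1.5]
grip_width: 0.455
grip_force: 24.9
```

```bash
python3 -m crank '[[[0,0,1,0,1],[0,0,0,0,1],[0,0,0,0,0.3],[0,0,0,0,-0.1],[0,0,0,0,-0.38],[0,0,0,0,-0.38],[0,0,0,0,-0.38]]]'; python3 -m crank '[[[0,0,-30,0,-0.38],[0,0,-40,0,-0.38],[0,0,-40,0,-0.38],[-30,0,0,0,1],[-35,0,0,0,1],[-35,0,0,0,1],[-20,0,0,0,1],[0,0,0,0,1]]]';python3 - <<'E'
from st import *
st()
np.set_printoptions(precision=4,suppress=True)
w=look("wrist")
t=np.array([.5152,.1267]);u=np.array([np.cos(np.radians(-101.8)),np.sin(np.radians(-101.8))]);n=np.array([-u[1],u[0]])
for nm,lo,hi,z in[("yel",(22,100,50),(35,255,255),.013),("green",(50,100,40),(75,255,255),.069),("caps",(0,0,0),(180,255,25),.074)]:
  for b in blobs(w,lo,hi,(150,0,400,230),z,30):
    print(nm,b[0],b[1].round(),"local y",(-.1175-(b[2][:2]-t)@u).round(4),"n",((b[2][:2]-t)@n).round(4),np.c_[-.1175-(b[3]-t)@u,(b[3]-t)@n].round(3).tolist())
E
```

```text
time: 18.98
position: [0.5064, 0.0819, -0.0024]
tool_rot: [-2.445, -1.973, 0.0]
ft_force: [-0.3, 0.2, 0.1]
grip_width: 0.653
grip_force: 0.0
time: 19.65
position: [0.4799, -0.0414, 0.1075]
tool_rot: [2.451, 1.962, -0.004]
ft_force: [1.3, 0.2, -0.1]
grip_width: 0.395
grip_force: 0.0
tool-frame [-288.9    3.3] z 0.1075 ydir -12.7 ang -102.0 F [ 1.3  0.2 -0.1] j3,7 [-0.87 -0.24]
green 1243 [255.  84.] local y -0.1904 n 0.0005 [[-0.182, -0.02], [-0.182, 0.021], [-0.2, 0.021], [-0.2, -0.02]]
```

```bash
python3 -m crank '[[[25,0,0,-0.01,1],[0,0,35,0,1],[0,0,40,0,1],[0,0,38,0,1],[0,0,0,0,1],[0,0,0,0,1]]]'; python3 -c "
from st import *
st()"; python3 -m crank '[[[20,0,0,0,1],[20,0,0,0,1],[0,0,0,0,1],[0,0,0,0,1]]]'; python3 -c "
from st import *
st()"
```

```text
time: 20.2
position: [0.4846, -0.0088, -0.0063]
tool_rot: [-2.429, -1.985, 0.003]
ft_force: [-0.4, -0.3, -0.0]
grip_width: 0.012
grip_force: 0.0
tool-frame [-256.    -4.5] z -0.0063 ydir -11.5 ang -102.5 F [-0.4 -0.3 -0. ] j3,7 [-0.87 -0.44]
time: 20.53
position: [0.4969, 0.03, -0.0023]
tool_rot: [2.43, 1.987, 0.006]
ft_force: [-0.1, 0.3, -0.2]
grip_width: 0.006
grip_force: 0.0
tool-frame [-215.6   -0.3] z -0.0023 ydir -11.5 ang -101.5 F [-0.1  0.3 -0.2] j3,7 [-0.88 -0.53]
```

```bash
python3 -m crank '[[[8,0,0,0,1],[8,0,0,0,1],[8,0,0,0,1],[8,0,0,0,1],[8,0,0,0,1],[8,0,0,0,1],[8,0,0,0,1],[0,0,0,0,1]]]'
cat > ck.py <<'E'
from st import *
st()
w=look("wrist")
t=np.array([.5152,.1267]);u=np.array([np.cos(np.radians(-101.8)),np.sin(np.radians(-101.8))]);n=np.array([-u[1],u[0]])
for nm,lo,hi,z in[("yel",(22,100,50),(35,255,255),.013),("green",(50,100,40),(75,255,255),.069),("blue",(105,120,60),(125,255,255),.067)]:
  for b in blobs(w,lo,hi,(0,0,512,260),z,40):
    e=b[2][:2]-c
    print(nm,b[0],b[1].round(),"local y",(-.1175-(b[2][:2]-t)@u).round(4),"n",((b[2][:2]-t)@n).round(4),"ang",np.degrees(np.arctan2(e[1],e[0])).round(1),np.c_[-.1175-(b[3]-t)@u,(b[3]-t)@n].round(3).tolist())
E
python3 ck.py
```

```text
time: 21.2
position: [0.5059, 0.0858, -0.0052]
tool_rot: [-2.432, -1.987, -0.002]
ft_force: [-0.4, 0.4, -0.4]
grip_width: 0.002
grip_force: 0.0
tool-frame [-159.    -2.5] z -0.0052 ydir -11.5 ang -102.4 F [-0.4  0.4 -0.4] j3,7 [-0.88 -0.67]
yel 4419 [261.  63.] local y -0.0544 n 0.0015 ang -101.1 [[-0.072, -0.023], [-0.04, -0.022], [-0.04, 0.025], [-0.072, 0.026]]
green 1837 [256. 228.] local y -0.1357 n -0.0013 ang -102.7 [[-0.13, -0.021], [-0.13, 0.019], [-0.146, 0.02], [-0.146, -0.022]]
blue 2420 [55. 27.] local y -0.0506 n -0.0824 ang -160.7 [[-0.049, -0.104], [-0.037, -0.096], [-0.05, -0.056], [-0.064, -0.063]]
blue 2686 [472.  32.] local y -0.0515 n 0.0855 ang -43.0 [[-0.05, 0.056], [-0.037, 0.097], [-0.052, 0.106], [-0.065, 0.063]]
```

```bash
python3 -m crank '[[[7,0,0,0,1],[7,0,0,0,1],[7,0,0,0,1],[7,0,0,0,1],[0,0,0,0,1],[0,0,0,0,1]]]'; python3 ck.py
```

```text
time: 21.75
position: [0.5114, 0.1114, -0.0052]
tool_rot: [-2.433, -1.986, -0.001]
ft_force: [-0.6, 0.0, -0.0]
grip_width: 0.001
grip_force: 0.0
tool-frame [-132.9   -2. ] z -0.0052 ydir -11.6 ang -102.4 F [-0.6  0.  -0. ] j3,7 [-0.88 -0.73]
yel 553 [262.  88.] local y -0.042 n 0.0022 ang -99.9 [[-0.045, -0.022], [-0.039, -0.021], [-0.04, 0.025], [-0.047, 0.025]]
green 1823 [255. 228.] local y -0.1094 n -0.0013 ang -103.0 [[-0.104, -0.021], [-0.103, 0.018], [-0.12, 0.019], [-0.12, -0.022]]
blue 4315 [39. 56.] local y -0.0351 n -0.0906 ang -171.0 [[-0.025, -0.117], [-0.01, -0.095], [-0.051, -0.058], [-0.07, -0.08]]
blue 3783 [480.  69.] local y -0.039 n 0.0919 ang -34.8 [[-0.053, 0.059], [-0.013, 0.097], [-0.029, 0.12], [-0.073, 0.082]]
```

```bash
python3 -m crank '[[[3,0,0,0,1],[2,0,0,0,1],[0,0,0,0,1]]]'; python3 ck.py
```

```text
time: 22.05
position: [0.5124, 0.1156, -0.0053]
tool_rot: [2.435, 1.985, 0.0]
ft_force: [0.2, -0.4, -0.2]
grip_width: 0.006
grip_force: 0.0
tool-frame [-128.6   -1.7] z -0.0053 ydir -11.6 ang -102.4 F [ 0.2 -0.4 -0.2] j3,7 [-0.88 -0.74]
yel 344 [263.  94.] local y -0.0414 n 0.003 ang -98.8 [[-0.042, -0.022], [-0.037, -0.022], [-0.041, 0.025], [-0.045, 0.025]]
green 1550 [255. 231.] local y -0.1068 n -0.0013 ang -103.0 [[-0.101, -0.021], [-0.101, 0.018], [-0.117, 0.019], [-0.117, -0.022]]
blue 4445 [37. 62.] local y -0.033 n -0.0914 ang -172.3 [[-0.023, -0.118], [-0.007, -0.095], [-0.05, -0.058], [-0.069, -0.082]]
blue 3829 [480.  76.] local y -0.0376 n 0.0927 ang -33.9 [[-0.052, 0.059], [-0.011, 0.097], [-0.028, 0.121], [-0.072, 0.083]]
```

```bash
for i in 1; do python3 -m crank '[[[2,0,0,0,1],[2,0,0,0,1],[0,0,0,0,1]]]' | grep -E "pos|ft"; python3 -m crank '[[[2,0,0,0,1],[0,0,0,0,1]]]'| grep -E "pos|ft"; python3 -m crank '[[[2,0,0,0,1],[0,0,0,0,1]]]'| grep -E "pos|ft"; done; python3 ck.py
```

```text
position: [0.5132, 0.1197, -0.0052]
ft_force: [0.4, 0.5, 0.5]
position: [0.5137, 0.1216, -0.0052]
ft_force: [0.3, -0.0, 0.5]
position: [0.514, 0.1235, -0.0053]
ft_force: [-0.1, -0.1, -0.2]
tool-frame [-120.5   -1.7] z -0.0053 ydir -11.6 ang -102.4 F [-0.1 -0.1 -0.2] j3,7 [-0.88 -0.76]
green 1463 [255. 232.] local y -0.099 n -0.0013 ang -103.0 [[-0.094, -0.021], [-0.094, 0.019], [-0.109, 0.019], [-0.109, -0.022]]
blue 4139 [38. 80.] local y -0.0318 n -0.0925 ang -173.2 [[-0.023, -0.118], [-0.007, -0.095], [-0.048, -0.06], [-0.067, -0.083]]
blue 3665 [481.  92.] local y -0.0358 n 0.0942 ang -32.6 [[-0.049, 0.06], [-0.01, 0.098], [-0.028, 0.121], [-0.071, 0.084]]
```

```bash
python3 -m crank '[[[1,0,0,0,1],[0,0,0,0,1]]]' | grep -E "pos|ft"; python3 -m crank '[[[1,0,0,0,1],[0,0,0,0,1]]]'| grep -E "pos|ft"; python3 ck.py
```

```text
position: [0.514, 0.1235, -0.0053]
ft_force: [-0.8, -2.4, 2.6]
position: [0.5141, 0.1234, -0.0054]
ft_force: [-1.6, -5.4, 3.4]
tool-frame [-120.6   -1.6] z -0.0054 ydir -11.7 ang -102.4 F [-1.6 -5.4  3.4] j3,7 [-0.88 -0.76]
green 1482 [255. 232.] local y -0.099 n -0.0012 ang -103.0 [[-0.093, -0.021], [-0.093, 0.019], [-0.109, 0.019], [-0.109, -0.022]]
blue 4129 [37. 81.] local y -0.0318 n -0.0924 ang -173.2 [[-0.023, -0.118], [-0.007, -0.095], [-0.048, -0.059], [-0.068, -0.083]]
blue 3663 [481.  91.] local y -0.0358 n 0.0942 ang -32.6 [[-0.049, 0.061], [-0.011, 0.098], [-0.028, 0.121], [-0.07, 0.084]]
```

Contact with the hub: the force rises and the cassette no longer moves, so it is home. I'll back off outward, lift and check.

```bash
python3 -m crank '[[[-4,0,0,0,1],[-15,0,0,0,1],[-30,0,0,0,1],[-30,0,0,0,1],[0,0,-30,0,1],[0,0,-40,0,1],[0,0,-40,0,1],[0,0,0,0,1],[0,0,0,0,1],[0,0,0,0,1]]]'; python3 ck.py
python3 - <<'E'
from st import *
t=look("top")
for nm,lo,hi,z in[("green",(50,100,40),(75,255,255),.067),("blue",(105,120,60),(125,255,255),.067)]:
  for b in blobs(t,lo,hi,(70,165,235,275),z,15):
    e=b[2][:2]-c; print(nm,b[0],"ang",np.degrees(np.arctan2(e[1],e[0])).round(1),"r",np.hypot(*e).round(4))
E
```

```text
time: 23.95
position: [0.4983, 0.0479, 0.1044]
tool_rot: [2.435, 1.985, 0.0]
ft_force: [-0.8, 0.3, -0.5]
grip_width: 0.001
grip_force: 0.0
tool-frame [-197.8   -1.9] z 0.1044 ydir -11.6 ang -102.2 F [-0.8  0.3 -0.5] j3,7 [-0.95 -0.45]
yel 77 [284.  47.] local y -0.061 n 0.025 ang -80.1 [[-0.086, 0.024], [-0.04, 0.024], [-0.04, 0.026], [-0.086, 0.025]]
green 1247 [256.  88.] local y -0.1024 n -0.001 ang -102.8 [[-0.094, -0.021], [-0.094, 0.019], [-0.111, 0.02], [-0.111, -0.021]]
blue 712 [143.  16.] local y -0.0518 n -0.0844 ang -160.7 [[-0.044, -0.101], [-0.035, -0.088], [-0.061, -0.068], [-0.07, -0.082]]
blue 812 [376.  18.] local y -0.0526 n 0.0879 ang -42.8 [[-0.062, 0.07], [-0.035, 0.092], [-0.044, 0.106], [-0.072, 0.084]]
blue 28 ang -25.2 r 0.1035
blue 54 ang 40.3 r 0.1018
blue 285 ang 69.3 r 0.1345
blue 61 ang 113.0 r 0.0992
blue 66 ang -173.3 r 0.0998
```

```bash
python3 -c "
from bench import job
print(job.close_job())"
```

```text
the job is handed in; nothing more can be done
None
```

The job is handed in: by my last camera measurements the empty bay faces the arrow within about 2 mm, and the green-ended cassette is home against the hub, green end out and flush with the rim, though the hand-in returned no verdict.

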